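Shim the leaning bench rack level

TASK

The small steel bench rack leans on its short front-left foot. Take the long red plastic wedge, lay it flat on the bench with its thin end towards that foot, in line with the rack, and push it under the foot until the bubble of the spirit level on top sits centred between its two lines; then let go and leave the wedge there, carrying the foot. Push gently, without shunting the rack along the bench, do not handle the rack or the level, and leave everything else where it is.

Things in the scene. Friction and masses are not known exactly. Their poses are not given: they have to be found in the camera images.
- rack: grey steel bench rack, 220 deep (x) x 360 wide (y) x 200 mm high, 3.2 kg +-20%, loose on four black domed feet (38 mm wide) at x +-90, y +-160 mm; posts start 20 mm up. Origin: underside centre, in the plane of the good feet; z up, front faces -x (the robot), +y is left seen from the robot. The front-left foot is 6 to 9 mm short: the rack leans on it with 4 to 7 N, up to 18 N when level
- low_foot (a point): centre of the underside of the short front-left foot of the rack, on the bench at the start; the foot's edge curves up all round (38 mm across, 8 mm up at its rim), so a thin edge can be pushed under it
- front_right_foot (a point): centre of the underside of the rack's front-right foot
- bubble (a joint): bubble (17 mm long) of the yellow 240 mm spirit level held by magnets along the rack's y on its top front edge, in a green vial: offset from mid-vial in m, + to the rack's left. Runs to the high side, 10 mm to +y per mm that the front-left foot rises; starts at its stop, -24 mm; settles in 1.5 s. Lines 23 mm apart: level within +-3 mm. The top is up to 7 mrad out of true: go by the bubble
- wedge: bright red smooth nylon wedge, 160 mm long x 40 mm wide, 70 g, friction about 0.3. Flat underside on the bench; its top slopes evenly from 17.6 mm thick at the thick end (its x = -80 mm) to 1.6 mm at the thin end (its x = +80 mm): 1 mm of height in 10 mm. Origin: centre of its underside; x points to the thin end, z up
- packer_blue: flat blue packer, 110 x 40 x 6 mm, not wanted here; origin at the centre of its underside
- packer_green: flat green slotted packer, 110 x 45 x 5 mm, not wanted here; origin near the centre of its underside
- oil_bottle: black oil bottle with a red cap, 55 x 85 x 200 mm, origin under its centre; a bystander
- jar_a: white plastic jar, 72 mm diameter, 150 mm high, origin under its centre; a bystander
- jar_b: grey plastic jar, 72 mm diameter, 150 mm high, origin under its centre; a bystander
- carton: cardboard carton, 120 x 160 x 110 mm, origin under its centre; a bystander
- tape_measure: yellow tape measure, 70 x 35 x 65 mm, origin under its centre; a bystander
- pick_bin: blue stock bin, 160 x 110 x 75 mm, origin under its centre; a bystander

How it is judged:
On the way:
1. the wedge has gone in under the short foot, thin end first, and bears its load (x of low_foot in the frame of wedge between -0.06 and 0.078 m and y of low_foot in the frame of wedge between -0.016 and 0.016 m and contact force between wedge and rack above 1 N and angle between wedge's own z axis and vertical below 0.1 rad), for 0.1 s.
At the end, for the whole second after the job is handed in: bubble within 3 mm of mid-vial; wedge flat on the bench (0.03 rad) under the short foot, thin end first (foot within 16 mm of its middle line, over 5 mm in), in line with the rack to 15 degrees, bearing over 1.5 N; rack and its front-right foot within 8 mm of their start; all at rest (value of joint bubble between -0.003 and 0.003 m and x of low_foot in the frame of wedge between -0.05 and 0.075 m and y of low_foot in the frame of wedge between -0.016 and 0.016 m and contact force between wedge and rack above 1.5 N and angle between wedge's own z axis and vertical below 0.03 rad and height (world z) of wedge below 0.004 m and angle between the x axis of wedge and the x axis of rack, either way round below 0.26 rad and distance of each of front_right_foot, rack from where it was at the start of the episode below 0.008 m and linear speed of each of rack, wedge below 0.01 m/s); the robot touches nothing.
It fails at once if the wedge is rammed or forced against the rack (over 25 N between them) (contact force between wedge and rack above 25 N).
It fails at once if the rack is shunted along the bench by more than 8 mm (distance of any of front_right_foot, rack from where it was at the start of the episode above 0.008 m).
It fails at once if the robot pushes on or handles the rack or the level (over 3 N) (contact force between any of the fingers, the arm and rack above 3 N).
It fails at once if another thing on the bench is shifted by more than 30 mm (distance of any of packer_blue, packer_green, oil_bottle, jar_a, jar_b, carton, tape_measure, pick_bin from where it was at the start of the episode above 0.03 m).
It also fails if it takes over 72 s, if anything falls off the work surface, if the arm or the gripper's body presses on something with over 40 N, if the wrist force passes 120 N, or if a joint passes its speed limit or range.

ROBOT

A 6-joint arm with a two-finger parallel gripper is mounted at the origin on the work surface. World frame = base frame: x ahead of the robot, y to its left, z up, the work surface at z = 0. Lengths are in m, angles in rad, forces in N, time in s.
With the tool pointing down it reaches from about 0.35 to 0.775 m from the base axis. Payload 7.3 kg.
Tool frame: the origin (TCP) lies midway between the tips of the shut fingers; the grasp point (between the pads) lies 19 mm behind it (arm.pinch_z is the distance from the TCP to the grasp point, in m); z points along the fingers, y is the direction in which the jaws open and shut (so a half turn about z gives the same grasp; the last joint's range is limited). The gripper opens to 92 mm and grips with 3 to 60 N. Pads are 19 mm wide; open, the fingers measure 130 mm over their backs; the gripper's body (75 mm by 190 mm) begins 47 mm behind the grasp point.
Start: joints at [1.05, 0.342, 1.524, -0, 1.275, -0.146], TCP at [0.192, 0.489, 0.227] pointing down, gripper open.
Joint ranges: [-2.53, 2.53], [-0.77, 2.02], [0.04, 2.7], [-1, 4.14], [0.28, 2.66], [-3.11, 3.11]. Speed limits (rad/s): [2.57, 2.57, 3.14, 3.14, 3.14, 3.14].

INTERFACE

Orientations are given as a unit quaternion [w, x, y, z].
In Python, from cell import arm gives the robot as it stands.
- The arm moves only by the shell command python3 -m pendant 'ROWS' [OPENING] [FORCE]. ROWS is JSON, a list of rows, each a list of 2 entries, a list of its own where there are three numbers: the shift along the world's x, y, z in mm, then the turn about the world's z in rad. In form: [[[dx, dy, dz], spin], ...]. A call has 1 to 20 rows; each row shifts and turns the commanded pose from where the row before left it; what a row does not reach is not made up. A row lasts 1/10 s, in which the tool goes at most 50 mm and 8.59 degrees, less where a joint would pass 70% of its speed; a pose out of reach is approached as far as the arm can. A call is refused whole if a number of a shift passes 50 or a number of a turn 0.15, either way. A call with a gripper value outside its range is refused whole. OPENING is the closure in counts, from 0 (fully open) to 255 (shut), set as the call begins (- or left out, the last holds). The fingers move at their own pace and stop on an object; FORCE is the grip in N (left out, the last holds). Time passes only in rows, so rows that do not move let the fingers close. It gives the time, the measured TCP pose, the force and the opening at its end, in the units of the state.
- arm.state(): the state, without advancing time (a new reading comes with each control period).
- arm.camera(name): name is "scene" or "top" or "wrist"; returns (picture, depth): 420x560x3 uint8, blue, green, red; 420x560 float32, m along the optical axis (not along the pixel's ray), 0 where there is no reading.
- arm.camera_model(name): a dict with "fovy" (degrees; the focal length in pixels is half the picture's height over the tangent of half this angle, whatever the lens; pixels are square), "cx", "cy" (the principal point, pixels), "cam_to_world" (4x4, takes a point from camera to world coordinates). Camera axes: x right, y up, looking along -z (the intrinsics and any distortion apply to the point x, -y, -z); pixel columns grow to the right and rows downward; lengths in m; the calibration is good to about 2 mm. A picture is of the moment at which its call begins: read the wrist's pose just before it. camera_model takes no time and is no camera call; for the wrist camera it gives the pose at the moment of the call.
- arm.close_job(): hands the job in, once; it reports no verdict.
Trained networks look in the newest picture that a camera, given by its name, has taken for a name from the list of things; names that differ only in an ending like _2 or _b are one class to them, and where a whole thing is asked for, a point or a joint stands for the part that bears it (a point fixed in the world has none). Each returns a list of dicts, best first, with "p" (0 to 1); they miss things now and then, are a little off and sometimes report something else, mostly with a low value. They report only what shows in the picture. A call takes as long as a camera call.
- arm.recognise(thing, camera): "location" ([x, y, z] in m, in the coordinates of the camera as it stood for that picture, good to about 4 mm: the middle of the surface that is visible of it).
The state is a dict: "time_s": time; "joints": joint angles; "qd": joint speeds; "joint_torque": joint torques, N m; "position": TCP position; "tcp_rot": TCP orientation; "contact_force": force on the tool from outside, world axes, zero at the start; "torque": the same for the moment, N m; "width": finger opening in m.
Only numpy, scipy, OpenCV 4.12 (cv2) and the standard library are available. Lean on these libraries where they do the work, as an engineer would, in place of code of your own. Each camera call takes 0.05 s, during which the arm holds its last target.

## Working session

There is one attempt and no reset: what is moved stays moved. The work goes in short steps, Python scripts to look and compute and a shell command to move; the robot and the scene stay as the last step left them, time stands still between calls to the robot, and variables do not carry over. Pictures are saved under pics/ and viewed, and the job is handed in when it is done.

```bash
ls; mkdir -p pics
cat > h.py <<'E'
import numpy as np,cv2
from cell import arm
def look(n,f):
    m=arm.camera_model(n);p,d=arm.camera(n);cv2.imwrite('pics/'+f+'.png',p);np.savez('pics/'+f+'.npz',p=p,d=d,m=m['cam_to_world'],k=[m['fovy'],m['cx'],m['cy']]);print({k:v for k,v in m.items() if k!='cam_to_world'});return p,d,m
def world(m,d):
    h,w=d.shape;f=h/2/np.tan(np.radians(m['fovy'])/2)
    v,u=np.mgrid[:h,:w];P=np.stack([(u-m['cx'])/f*d,-(v-m['cy'])/f*d,-d],-1)
    T=np.array(m['cam_to_world']);return P@T[:3,:3].T+T[:3,3]
E
python3 - <<'E'
from h import *
print(arm.state())
for n in('scene','top'):
    p,d,m=look(n,n+'0');T=np.array(m['cam_to_world']);print(T.round(3))
    for t in('wedge','rack','low_foot','front_right_foot','bubble','packer_blue','packer_green','oil_bottle','jar_a','carton','tape_measure','pick_bin'):
        try:
            for r in arm.recognise(t,n)[:2]:
                print(n,t,round(r['p'],2),(T[:3,:3]@r['location']+T[:3,3]).round(3))
        except Exception as e: print(t,e)
E
```

```text
pics
{'time_s': 0.0, 'joints': array([ 1.05000406e+00,  3.42715481e-01,  1.52501278e+00, -1.00069843e-05,
        1.27543135e+00, -1.46004600e-01]), 'qd': array([-0.00198904,  0.00056504,  0.00021432,  0.00121772,  0.00018214,
        0.00082812]), 'joint_torque': array([-2.07384505e-04, -4.31255150e+01, -2.44218081e+01,  7.17270887e-02,
        5.61798178e-02, -1.41523115e-04]), 'position': array([0.19196436, 0.48819843, 0.22605022]), 'tcp_rot': array([-2.51875102e-04,  1.86297500e-01,  9.82493067e-01, -7.41900164e-04]), 'contact_force': array([ 0.19951929,  0.23875242, -0.23376545]), 'torque': array([-0.02462728, -0.01179763, -0.02936711]), 'width': 0.09183279458952473}
{'fovy': 51.067549910516185, 'cx': 281.4764106879403, 'cy': 211.37759201673174}
[[-0.188 -0.637  0.748  1.624]
 [ 0.982 -0.124  0.142  0.234]
 [ 0.002  0.761  0.648  1.044]
 [ 0.     0.     0.     1.   ]]
scene rack 0.89 [ 0.829 -0.112  0.202]
scene low_foot 0.24 [ 0.453 -0.562  0.034]
scene front_right_foot 0.63 [ 0.829 -0.11   0.201]
scene packer_green 0.75 [0.5   0.366 0.007]
scene oil_bottle 0.67 [0.668 0.431 0.
[... 276 characters left out ...]
-0.998  0.068 -0.009  0.025]
 [ 0.004  0.2    0.98   1.398]
 [ 0.     0.     0.     1.   ]]
top wedge 0.67 [ 0.458 -0.369  0.008]
top rack 0.55 [ 0.749 -0.117  0.202]
top front_right_foot 0.88 [ 0.744 -0.122  0.201]
top front_right_foot 0.62 [0.694 0.301 0.115]
top packer_blue 0.86 [ 0.465 -0.24   0.003]
top packer_green 0.68 [0.495 0.365 0.005]
top packer_green 0.67 [0.407 0.61  0.114]
top oil_bottle 0.77 [0.632 0.427 0.154]
top oil_bottle 0.73 [ 0.744 -0.121  0.201]
top jar_a 0.58 [0.557 0.538 0.114]
top jar_a 0.56 [0.693 0.303 0.117]
top carton 0.66 [0.409 0.607 0.115]
top carton 0.33 [0.555 0.539 0.113]
top tape_measure 0.82 [ 0.605 -0.463  0.062]
top pick_bin 0.56 [ 0.428 -0.571  0.021]
```

View pics/scene0.png

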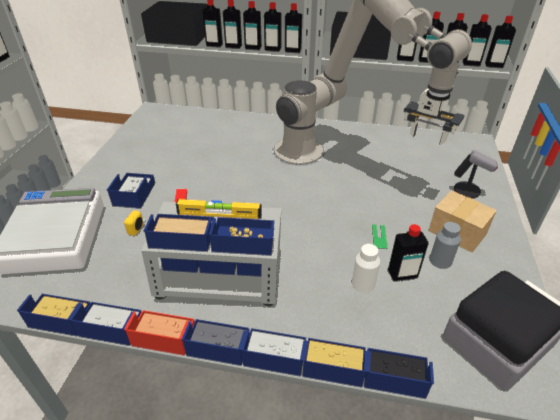

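View pics/top0.png

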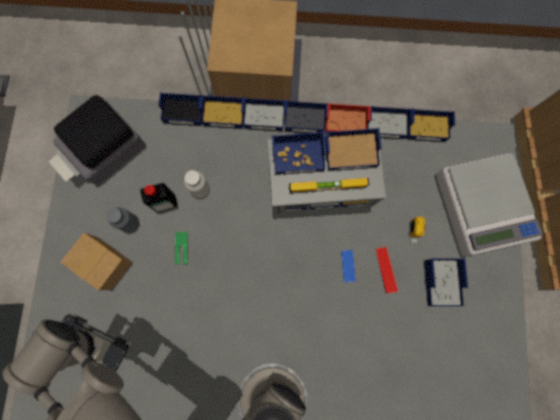

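Scene: the level lies on the rack's front edge near (220,209). Top: wedge, red, around (387,270); blue packer (348,266) beside it; rack front edge at about row 200, level at (328,184), short foot near column 275, hidden below the top.

Run:
```python
from h import *
z=np.load('pics/top0.npz');m=dict(fovy=z['k'][0],cx=z['k'][1],cy=z['k'][2],cam_to_world=z['m']);p=z['p'].astype(int);d=z['d'];W=world(m,d)
b,g,r=p[...,0],p[...,1],p[...,2]
v,u=np.mgrid[:420,:560]
M=(r>150)&(g<80)&(b<80)&(v>240)&(v<300)&(u>370)&(u<405)
X=W[M];c=X.mean(0);print('wedge n',M.sum(),c.round(4))
rect=cv2.minAreaRect((X[:,:2]*1000).astype(np.float32));print(rect)
uu,s,vt=np.linalg.svd(X[:,:2]-c[:2],full_matrices=False);ax=vt[0];ax=ax if ax[0]>0 else -ax
t=(X[:,:2]-c[:2])@ax;print('axis',ax,np.degrees(np.arctan2(ax[1],ax[0])),np.polyfit(t,X[:,2],1),t.min(),t.max())
B=(v>215)&(v<300)&(u>200)&(u<330);print('bench z',np.median(W[B][:,2]))
# rack top
R=(W[...,2]>0.17)&(W[...,2]<0.25)&(u>250)&(u<400)&(v>120)&(v<220)
X=W[R];print(R.sum(),X.min(0),X.max(0));print(cv2.minAreaRect((X[:,:2]*1000).astype(np.float32)))
Y=(r>180)&(g>150)&(b<80)&(v>170)&(v<200)&(u>280)&(u<375)
X=W[Y];print('level',X.mean(0));print(cv2.minAreaRect((X[:,:2]*1000).astype(np.float32)))
big=cv2.resize(z['p'][120:230,250:410],None,fx=5,fy=5,interpolation=2);cv2.imwrite('pics/t0c.png',big)
z=np.load('pics/scene0.npz');cv2.imwrite('pics/s0c.png',cv2.resize(z['p'][170:310,130:300],None,fx=4,fy=4,interpolation=2))
```

```text
wedge n 503 [ 0.4577 -0.3731  0.0118]
((407.66168212890625, -186.5278778076172), (158.5252685546875, 435.380126953125), 15.408300399780273)
axis [0.97141464 0.23738914] 13.732496164817917 [-0.10801712  0.01180149] -0.07787473049427515 0.08096275380907535
bench z 0.00013252982461808838
7485 [ 0.62157501 -0.3134923   0.17081418] [0.8718445  0.07096804 0.24993608]
((754.9883422851562, -120.27458190917969), (221.9582061767578, 360.8635559082031), 7.890734672546387)
level [ 0.69069245 -0.12183394  0.24176441]
((582.6740112304688, -43.8017578125), (167.65957641601562, 446.5097351074219), 52.76488494873047)
```

View pics/t0c.png

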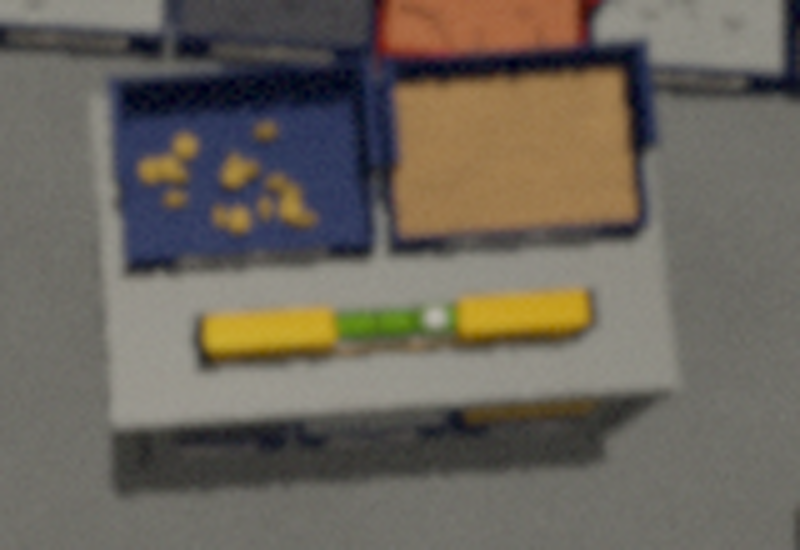

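View pics/s0c.png

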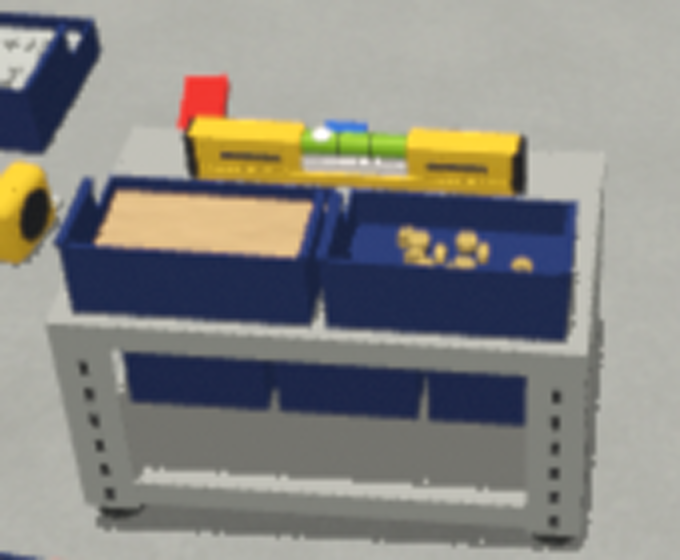

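Run:
```python
from h import *
z=np.load('pics/top0.npz');m=dict(fovy=z['k'][0],cx=z['k'][1],cy=z['k'][2],cam_to_world=z['m']);W=world(m,z['d'])
v,u=np.mgrid[:420,:560]
for n,(a,b,c,e) in dict(bin=(250,315,415,480),blue=(245,285,335,360)).items():
    R=(W[...,2]>(0.05 if n=='bin' else .003))&(v>a)&(v<b)&(u>c)&(u<e);X=W[R];print(n,len(X),X.min(0).round(3),X.max(0).round(3),cv2.minAreaRect((X[:,:2]*1000).astype(np.float32)))
# rack top plane: bare steel front strip
R=(W[...,2]>0.18)&(W[...,2]<0.212)&(u>250)&(u<400)&(v>170)&(v<212)
X=W[R];A=np.c_[X[:,:2],np.ones(len(X))];s,_,_,_=np.linalg.lstsq(A,X[:,2],rcond=None)
for i in range(4):
    e=X[:,2]-A@s;k=abs(e)<.004;s,_,_,_=np.linalg.lstsq(A[k],X[k,2],rcond=None)
print('plane',s,k.sum(),'z at c',s@[.755,-.12,1])
```

```text
bin 403 [ 0.354 -0.668  0.05 ] [0.537 0.025 1.398] ((395.1116638183594, -334.8589782714844), (116.5020751953125, 714.8341064453125), 15.344874382019043)
blue 386 [ 0.354 -0.28   0.003] [0.536 0.025 1.398] ((448.057373046875, -125.29327392578125), (139.53785705566406, 324.91485595703125), 8.82018756866455)
plane [ 0.05562277 -0.01984753  0.15489361] 2427 z at c 0.19927049718575704
```

```bash
python3 -m pendant '[[[40,-20,20],0.05],[[40,-30,20],0.05],[[40,-40,20],0.05],[[40,-40,10],0.05],[[30,-45,0],0.05],[[20,-50,0],0.05],[[10,-50,0],0.05],[[10,-50,0],0.05],[[10,-50,0],0.05],[[0,-50,0],0.05],[[0,-50,0],0.03],[[0,-50,0],0.03],[[0,-50,0],0.03],[[0,-50,0],0.02],[[0,-50,0],0],[[-10,-50,0],0],[[0,-40,-20],0],[[0,-30,-20],0],[[0,-20,-20],0],[[0,0,0],0]]' 0 20
```

```text
time_s: 3.3
position: [0.402, -0.3028, 0.2278]
tcp_rot: [-0.002, -0.116, 0.993, 0.002]
contact_force: [-0.0, 0.7, -0.1]
width: 0.0916
```

Run:
```python
from h import *
s=arm.state();print(s['joints'].round(2),s['position'])
p,d,m=look('wrist','w1');W=world(m,d);print(np.array(m['cam_to_world']).round(3))
p=p.astype(int);M=(p[...,2]>130)&(p[...,1]<80)&(p[...,0]<80)&(d>0)
X=W[M];print(M.sum(),X.mean(0),cv2.minAreaRect((X[:,:2]*1000).astype(np.float32)),X[:,2].min(),X[:,2].max())
```

```text
[-0.8   0.3   1.58 -0.    1.27 -2.6 ] [ 0.40200457 -0.30284089  0.22784256]
{'fovy': 70.83022476727088, 'cx': 279.23313875542595, 'cy': 205.4033124915344}
[[-0.23  -0.931 -0.285  0.324]
 [ 0.973 -0.218 -0.071 -0.321]
 [ 0.004 -0.294  0.956  0.386]
 [ 0.     0.     0.     1.   ]]
2125 [ 0.47583652 -0.36894367  0.00786018] ((457.52764892578125, -371.3308410644531), (160.31781005859375, 40.08946990966797), 13.760348320007324) 6.658445537049973e-05 0.019026040516953557
```

View pics/w1.png

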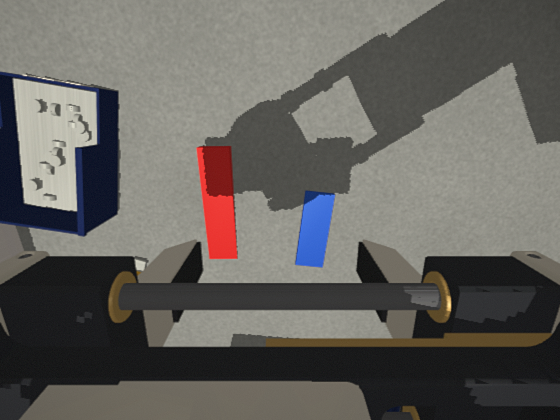

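```bash
python3 - <<'E'
from h import *
z=np.load('pics/w1.npz');W=world(dict(fovy=z['k'][0],cx=z['k'][1],cy=z['k'][2],cam_to_world=z['m']),z['d'])
X=W[70:240,60:125].reshape(-1,3);X=X[(X[:,2]>.05)&(X[:,2]<.1)];print(len(X),X.min(0),X.max(0))
X=X[(X[:,0]<.48)];print(X[:,1].max())
E
python3 -m pendant '[[[-3,-28,-25],0.008],[[-4,-28,-25],0],[[-3.5,-28.7,-25],0],[[0,0,-30],0],[[0,0,-30],0],[[0,0,-30],0],[[0,0,0],0]]' 0 20
```

```text
1917 [ 0.40247957 -0.54738637  0.05000049] [ 0.50341318 -0.50288405  0.07964528]
-0.5044343278463217
time_s: 4.05
position: [0.3921, -0.3836, 0.0635]
tcp_rot: [-0.001, -0.122, 0.993, 0.003]
contact_force: [0.3, 0.2, -0.7]
width: 0.0922
```

```bash
python3 -m pendant '[[[0,0,-20],0],[[0,0,-20],0],[[0,0,-13],0],[[0,0,0],0],[[0,0,0],0]]' 0 20
```

```text
time_s: 4.55
position: [0.3936, -0.3866, 0.014]
tcp_rot: [0.0, -0.121, 0.993, -0.001]
contact_force: [-0.0, 0.1, -0.8]
width: 0.0917
```

Run:
```python
from h import *
s=arm.state();print(s['joints'].round(2),s['position'])
p,d,m=look('wrist','w2');look('scene','s2')
```

```text
[-0.92  0.64  1.69  0.    0.81 -2.73] [ 0.3935694  -0.38664201  0.0139615 ]
{'fovy': 70.83022476727088, 'cx': 279.23313875542595, 'cy': 205.4033124915344}
{'fovy': 51.067549910516185, 'cx': 281.4764106879403, 'cy': 211.37759201673174}
```

View pics/w2.png

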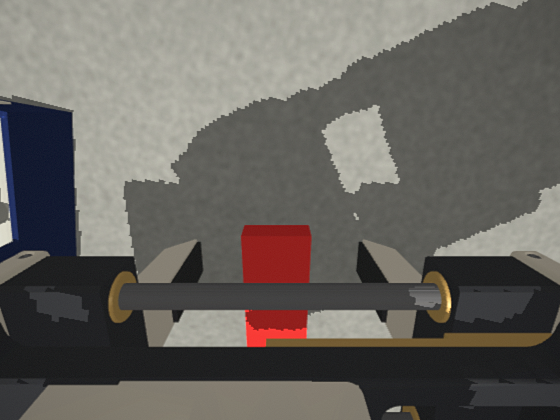

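The wedge's thick end (cols 243–311, row 225) is centred between the fingers (cols ~180 and ~375). I'll lower and grip.

```bash
python3 -m pendant '[[[-1,-1,-6],0],[[0,0,-4.5],0],[[0,0,0],0],[[0,0,0],0]]' 0 20; python3 -m pendant '[[[0,0,0],0],[[0,0,0],0],[[0,0,0],0],[[0,0,0],0],[[0,0,0],0],[[0,0,0],0],[[0,0,0],0],[[0,0,0],0],[[0,0,0],0],[[0,0,0],0]]' 255 20
```

```text
time_s: 5.05
position: [0.3918, -0.3872, 0.002]
tcp_rot: [-0.0, -0.121, 0.993, 0.0]
contact_force: [1.5, -0.4, -0.1]
width: 0.0916
time_s: 6.05
position: [0.3919, -0.3873, 0.0022]
tcp_rot: [0.0, -0.121, 0.993, 0.0]
contact_force: [0.6, 0.2, -0.1]
width: 0.0402
```

```bash
python3 -m pendant '[[[0,0,15],0],[[0,0,20],0],[[2,20,5],0],[[4,30,0],-0.02],[[5,40,0],-0.02],[[5,40,0],-0.02],[[6,40,0],-0.02],[[6,40,0],-0.022],[[6,40,0],0],[[6,40,0],0],[[6,40,0],0],[[6,35,0],0],[[4,15,0],0],[[0,0,0],0],[[0,0,0],0]]'
python3 - <<'E'
from h import *
s=arm.state();print(s['joints'].round(2),s['position'],s['width'])
for n in('top','scene','wrist'):look(n,n+'3')
z=np.load('pics/top3.npz');cv2.imwrite('pics/t3c.png',cv2.resize(z['p'][120:320,200:420],None,fx=3,fy=3,interpolation=2))
E
```

```text
time_s: 7.55
position: [0.4478, -0.0073, 0.0422]
tcp_rot: [-0.0, -0.071, 0.997, -0.0]
contact_force: [0.5, -0.3, -0.6]
width: 0.0398
[-0.19  0.46  1.96 -0.    0.72 -1.9 ] [ 0.44781709 -0.00727744  0.04216181] 0.039823643089694265
{'fovy': 56.587410749570246, 'cx': 273.67145943760323, 'cy': 212.1578688825889}
{'fovy': 51.067549910516185, 'cx': 281.4764106879403, 'cy': 211.37759201673174}
{'fovy': 70.83022476727088, 'cx': 279.23313875542595, 'cy': 205.4033124915344}
```

View pics/t3c.png

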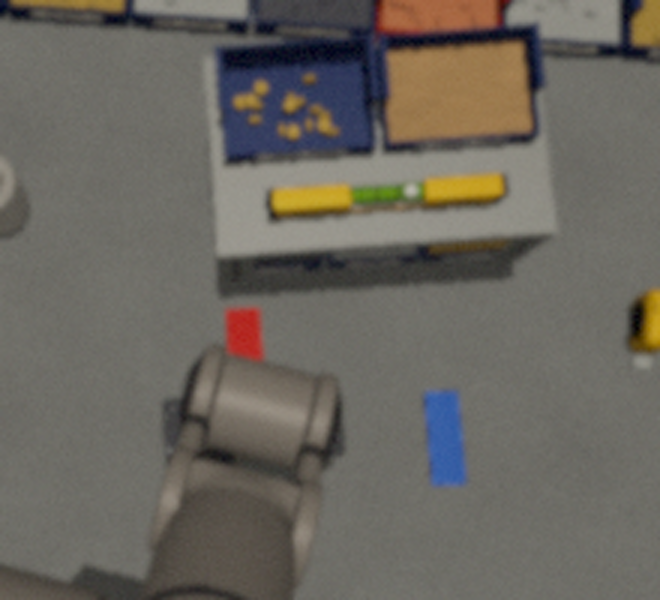

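View pics/wrist3.png

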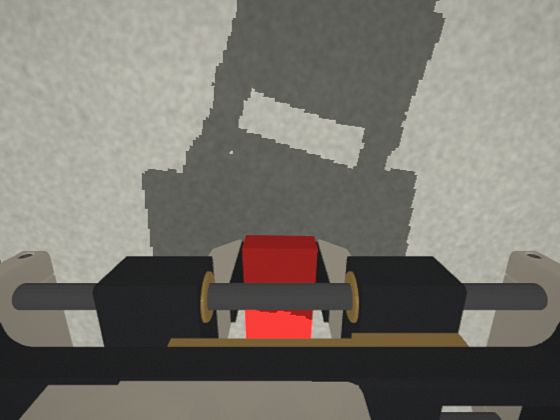

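Run:
```python
from h import *
z=np.load('pics/top3.npz');T=z['m'];f=210/np.tan(np.radians(z['k'][0])/2)
def pr(P):
    q=T[:3,:3].T@(np.array(P)-T[:3,3]);return np.array([z['k'][1]+f*q[0]/-q[2],z['k'][2]-f*q[1]/-q[2]])
x0,y0,s=255,180,10
im=cv2.resize(z['p'][180:240,255:335],None,fx=s,fy=s,interpolation=2)
for P in([.654,.022,0],[.654,.022,.02]):
    q=(pr(P)-[x0,y0])*s+s/2;cv2.circle(im,tuple(q.astype(int)),4,(0,0,255),1);print(pr(P))
im=np.clip(im.astype(float)*1.8,0,255).astype(np.uint8)
cv2.imwrite('pics/t3d.png',im)
p=z['p'].astype(int);W=world(dict(fovy=z['k'][0],cx=z['k'][1],cy=z['k'][2],cam_to_world=T),z['d'])
v,u=np.mgrid[:420,:560]
M=(p[...,2]>130)&(p[...,1]<80)&(p[...,0]<80)&(v>215)&(v<245)&(u>270)&(u<295);X=W[M]
print(M.sum(),X.mean(0),X.min(0),X.max(0),cv2.minAreaRect((X[:,:2]*1000).astype(np.float32)))
```

```text
[278.23843039 208.39316131]
[278.3266082  207.23622829]
184 [0.56433916 0.00741286 0.0521883 ] [ 0.35420323 -0.01675338 -0.00428455] [0.59758    0.02952044 1.39804265] ((475.953857421875, 4.441476821899414), (242.57577514648438, 45.45833206176758), 1.2378956079483032)
```

View pics/t3d.png

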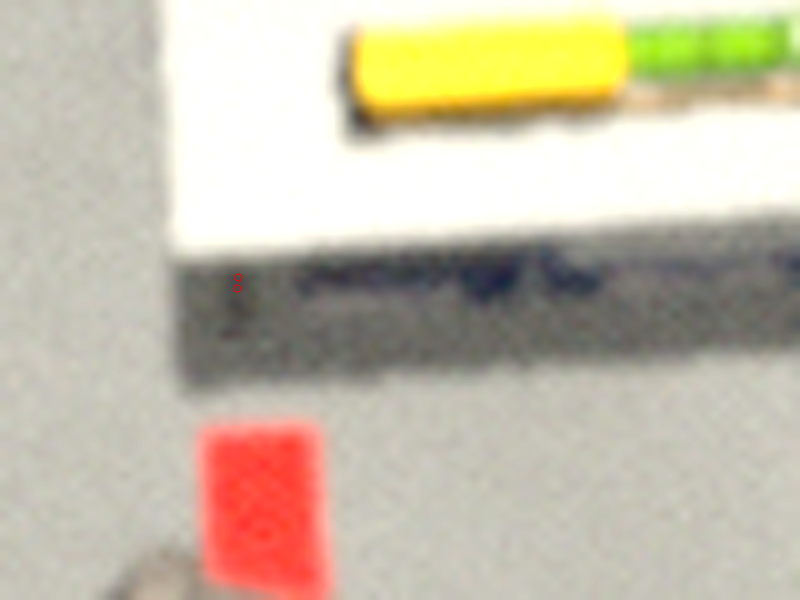

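```bash
python3 -m pendant '[[[0,0,-15],0],[[0,0,-15],0],[[0,0,-5],0],[[0,0,-3],0],[[0,0,-1.8],0],[[0,0,0],0],[[0,0,0],0]]'
```

```text
time_s: 8.4
position: [0.4482, -0.0074, 0.0028]
tcp_rot: [0.0, -0.071, 0.998, -0.0]
contact_force: [-0.9, 0.8, -1.1]
width: 0.0398
```

```bash
python3 -m pendant '[[[9.9,1.4,-0.5],0],[[9.9,1.4,0],0],[[9.9,1.4,0],0],[[5,0.7,0],0],[[0,0,0],0],[[0,0,0],0]]'; python3 -m pendant '[[[2,0.28,0],0],[[2,0.28,0],0],[[0,0,0],0],[[0,0,0],0]]';python3 -m pendant '[[[2,0.28,0],0],[[2,0.28,0],0],[[0,0,0],0],[[0,0,0],0]]';python3 -m pendant '[[[2,0.28,0],0],[[2,0.28,0],0],[[0,0,0],0],[[0,0,0],0]]'
```

```text
time_s: 9.0
position: [0.4834, -0.0024, 0.0022]
tcp_rot: [0.001, -0.071, 0.998, -0.0]
contact_force: [1.8, -0.5, 5.2]
width: 0.0398
time_s: 9.4
position: [0.4859, -0.0018, 0.0022]
tcp_rot: [-0.001, -0.071, 0.998, 0.0]
contact_force: [-0.9, 0.3, 6.9]
width: 0.04
time_s: 9.8
position: [0.4899, -0.0012, 0.0022]
tcp_rot: [-0.0, -0.071, 0.998, 0.0]
contact_force: [-1.7, -0.8, 7.0]
width: 0.0398
time_s: 10.2
position: [0.4939, -0.0007, 0.0022]
tcp_rot: [-0.0, -0.071, 0.998, 0.0]
contact_force: [-1.5, -0.8, 6.2]
width: 0.0396
```

```bash
for i in 1 2; do :; done; python3 -m pendant '[[[2,0.28,0.2],0],[[2,0.28,0],0],[[0,0,0],0],[[0,0,0],0]]';python3 -m pendant '[[[2,0.28,0],0],[[2,0.28,0],0],[[0,0,0],0],[[0,0,0],0]]';python3 -m pendant '[[[2,0.28,0],0],[[2,0.28,0],0],[[0,0,0],0],[[0,0,0],0]]'
```

```text
time_s: 10.6
position: [0.4972, -0.0001, 0.0021]
tcp_rot: [-0.001, -0.071, 0.998, 0.0]
contact_force: [-4.5, -1.3, 7.8]
width: 0.0399
time_s: 11.0
position: [0.4995, 0.0004, 0.002]
tcp_rot: [-0.003, -0.071, 0.997, 0.0]
contact_force: [-9.7, -2.3, 11.4]
width: 0.0397
time_s: 11.4
position: [0.5042, 0.0011, 0.002]
tcp_rot: [-0.002, -0.071, 0.997, 0.0]
contact_force: [-7.0, -0.4, 9.1]
width: 0.0397
```

```bash
cat >> h.py <<'E'
def rackshift(n,f,box):
    z0=np.load('pics/top0.npz' if n=='top' else 'pics/scene0.npz')['p']
    p,d,m=look(n,f);a,b,c,e=box
    g=lambda q:cv2.cvtColor(q,cv2.COLOR_BGR2GRAY)[a:b,c:e].astype(np.float32)
    M=np.eye(2,3,dtype=np.float32);cc,M=cv2.findTransformECC(g(z0),g(p),M,cv2.MOTION_EUCLIDEAN,(3,200,1e-6),None,5)
    print(n,'shift px at centre',(M@[(e-c)/2,(b-a)/2,1]-[(e-c)/2,(b-a)/2]).round(3),'rot',M[1,0].round(4),cc)
    return p
E
python3 - <<'E'
from h import *
p=rackshift('top','top4',(130,200,268,385));cv2.imwrite('pics/t4c.png',cv2.resize(p[120:230,250:410],None,fx=5,fy=5,interpolation=2))
p=rackshift('scene','scene4',(190,300,140,285));cv2.imwrite('pics/s4c.png',cv2.resize(p[190:225,160:280],None,fx=6,fy=6,interpolation=2))
E
```

```text
{'fovy': 56.587410749570246, 'cx': 273.67145943760323, 'cy': 212.1578688825889}
top shift px at centre [ 0.294 -0.722] rot 0.0006 0.9941127731829971
{'fovy': 51.067549910516185, 'cx': 281.4764106879403, 'cy': 211.37759201673174}
scene shift px at centre [-0.644  0.649] rot -0.004 0.9508380289734307
```

View pics/s4c.png

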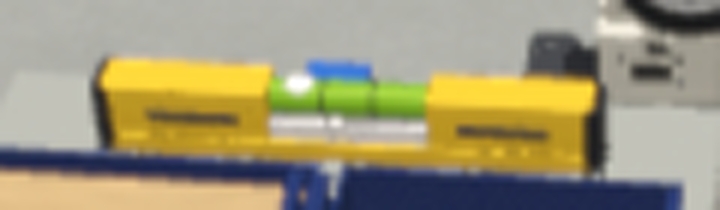

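View pics/t4c.png

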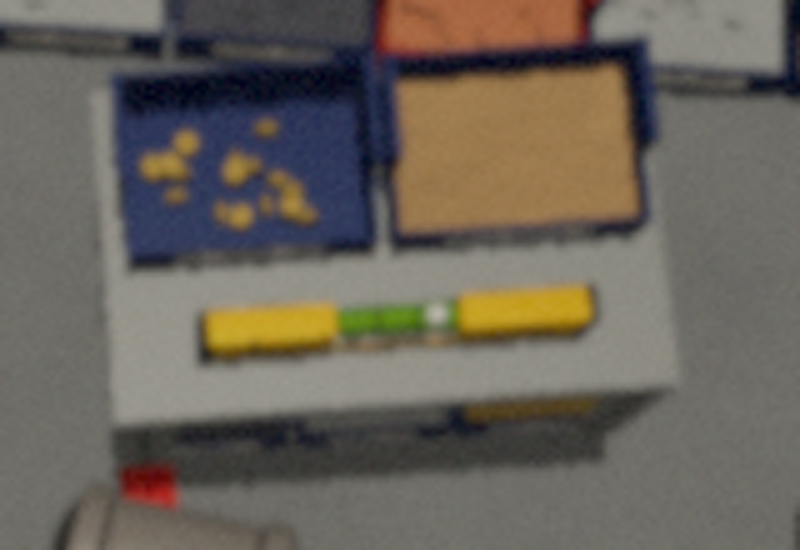

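Bubble is still at its right stop (scene crop (298,83), top crop (435,313)). The rack top moved by an amount matching a tilt of about 2 mm rise with no shunt. The wedge is going under, so I'll continue slowly.

```bash
python3 -m pendant '[[[1.5,0.21,0],0],[[1.5,0.21,0],0],[[1.5,0.21,0],0],[[1.5,0.21,0],0],[[1.5,0.21,0],0],[[1.5,0.21,0],0],[[1.5,0.21,0],0],[[1.5,0.21,0],0],[[0,0,0],0],[[0,0,0],0]]';python3 -m pendant '[[[1.5,0.21,0],0],[[1.5,0.21,0],0],[[1.5,0.21,0],0],[[1.5,0.21,0],0],[[1.5,0.21,0],0],[[1.5,0.21,0],0],[[1.5,0.21,0],0],[[1.5,0.21,0],0],[[0,0,0],0],[[0,0,0],0]]'
python3 - <<'E'
from h import *
p=rackshift('top','top5',(130,200,268,385))
E
```

```text
time_s: 12.5
position: [0.5161, 0.0028, 0.002]
tcp_rot: [-0.003, -0.071, 0.997, 0.0]
contact_force: [-7.0, -0.2, 9.4]
width: 0.0398
time_s: 13.5
position: [0.5283, 0.0044, 0.002]
tcp_rot: [-0.002, -0.071, 0.997, 0.0]
contact_force: [-7.3, -0.3, 8.2]
width: 0.04
{'fovy': 56.587410749570246, 'cx': 273.67145943760323, 'cy': 212.1578688825889}
top shift px at centre [ 0.669 -1.703] rot 0.0026 0.9925710859295152
```

```bash
python3 -m pendant '[[[1.5,0.21,0],0],[[1.5,0.21,0],0],[[1.5,0.21,0],0],[[1.5,0.21,0],0],[[1.5,0.21,0],0],[[1.5,0.21,0],0],[[1.5,0.21,0],0],[[1.5,0.21,0],0],[[0,0,0],0],[[0,0,0],0],[[0,0,0],0],[[0,0,0],0],[[0,0,0],0],[[0,0,0],0]]'
python3 - <<'E'
from h import *
p=rackshift('top','top6',(130,200,268,385))
p,d,m=look('scene','scene6');cv2.imwrite('pics/s6c.png',cv2.resize(p[195:220,190:250],None,fx=12,fy=12,interpolation=2))
E
```

```text
time_s: 14.95
position: [0.5404, 0.0061, 0.002]
tcp_rot: [-0.002, -0.071, 0.997, 0.0]
contact_force: [-7.3, -0.7, 9.1]
width: 0.0398
{'fovy': 56.587410749570246, 'cx': 273.67145943760323, 'cy': 212.1578688825889}
top shift px at centre [ 0.827 -2.202] rot 0.0037 0.987859882286355
{'fovy': 51.067549910516185, 'cx': 281.4764106879403, 'cy': 211.37759201673174}
```

View pics/s6c.png

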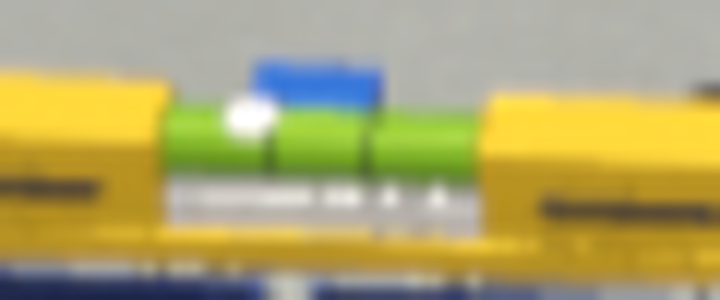

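Bubble (250,115) is now off its stop; lines at cols 268 and 365, so roughly -16 to -19 mm. Bubble moves about 1 mm per mm of wedge, so push 12 mm more.

```bash
python3 -m pendant '[[[1.5,0.21,0],0],[[1.5,0.21,0],0],[[1.5,0.21,0],0],[[1.5,0.21,0],0],[[1.5,0.21,0],0],[[1.5,0.21,0],0],[[1.5,0.21,0],0],[[1.5,0.21,0],0],[[0,0,0],0],[[0,0,0],0],[[0,0,0],0],[[0,0,0],0],[[0,0,0],0],[[0,0,0],0],[[0,0,0],0],[[0,0,0],0]]'
python3 - <<'E'
from h import *
p=rackshift('top','top7',(130,200,268,385));a=cv2.resize(p[178:192,305:350],None,fx=16,fy=16,interpolation=2)
p,d,m=look('scene','scene7');b=cv2.resize(p[195:215,195:240],None,fx=16,fy=16,interpolation=2);cv2.imwrite('pics/s7c.png',np.vstack([a,b]))
E
```

```text
time_s: 16.65
position: [0.5525, 0.0077, 0.002]
tcp_rot: [-0.002, -0.071, 0.997, 0.0]
contact_force: [-6.1, 0.3, 7.8]
width: 0.0401
{'fovy': 56.587410749570246, 'cx': 273.67145943760323, 'cy': 212.1578688825889}
top shift px at centre [ 1.08  -2.683] rot 0.005 0.9860003068595161
{'fovy': 51.067549910516185, 'cx': 281.4764106879403, 'cy': 211.37759201673174}
```

View pics/s7c.png

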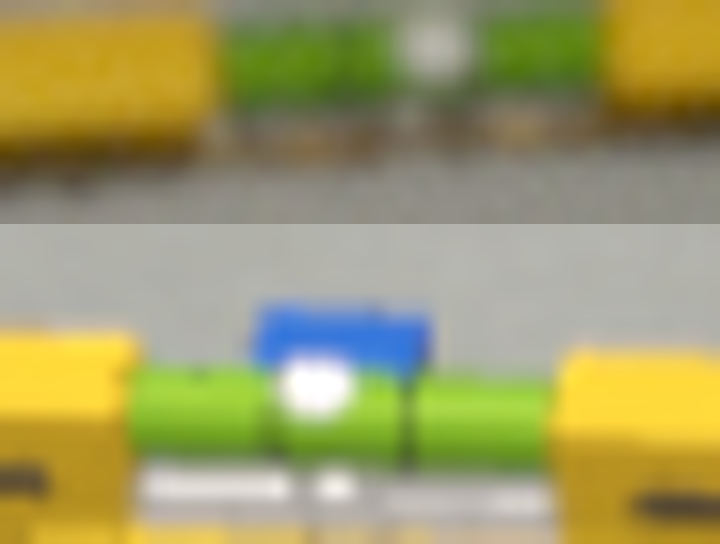

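```bash
python3 -m pendant '[[[1.5,0.21,0],0],[[1.5,0.21,0],0],[[0.5,0.07,0],0],[[0,0,0],0],[[0,0,0],0]]'; python3 -m pendant '[[[0,0,0],0],[[0,0,0],0],[[0,0,0],0],[[0,0,0],0],[[0,0,0],0],[[0,0,0],0],[[0,0,0],0],[[0,0,0],0]]' 0 20;  python3 -m pendant '[[[0,0,0],0],[[0,0,10],0],[[-15,-2,15],0],[[-30,-4,30],0],[[-20,-4,40],0],[[0,0,50],0],[[0,0,50],0],[[0,0,50],0],[[0,0,40],0],[[0,-10,0],0],[[0,-20,0],0],[[0,0,0],0],[[0,0,0],0]]'
python3 - <<'E'
from h import *
p=rackshift('top','top8',(130,200,268,385));a=cv2.resize(p[178:192,305:350],None,fx=16,fy=16,interpolation=2)
p,d,m=look('scene','scene8');b=cv2.resize(p[195:215,195:240],None,fx=16,fy=16,interpolation=2);cv2.imwrite('pics/s8c.png',np.vstack([a,b]))
look('wrist','wrist8')
E
```

```text
time_s: 17.25
position: [0.5559, 0.0082, 0.002]
tcp_rot: [-0.002, -0.071, 0.997, 0.0]
contact_force: [-6.4, -0.8, 8.7]
width: 0.0399
time_s: 18.05
position: [0.5581, 0.0082, 0.0021]
tcp_rot: [0.0, -0.071, 0.998, 0.0]
contact_force: [0.1, 0.2, 0.1]
width: 0.0912
time_s: 19.35
position: [0.4926, -0.0318, 0.2866]
tcp_rot: [-0.001, -0.07, 0.998, 0.0]
contact_force: [0.2, 0.3, 0.6]
width: 0.0917
{'fovy': 56.587410749570246, 'cx': 273.67145943760323, 'cy': 212.1578688825889}
top shift px at centre [ 1.132 -2.813] rot 0.0048 0.9844780836861562
{'fovy': 51.067549910516185, 'cx': 281.4764106879403, 'cy': 211.37759201673174}
{'fovy': 70.83022476727088, 'cx': 279.23313875542595, 'cy': 205.4033124915344}
```

View pics/s8c.png

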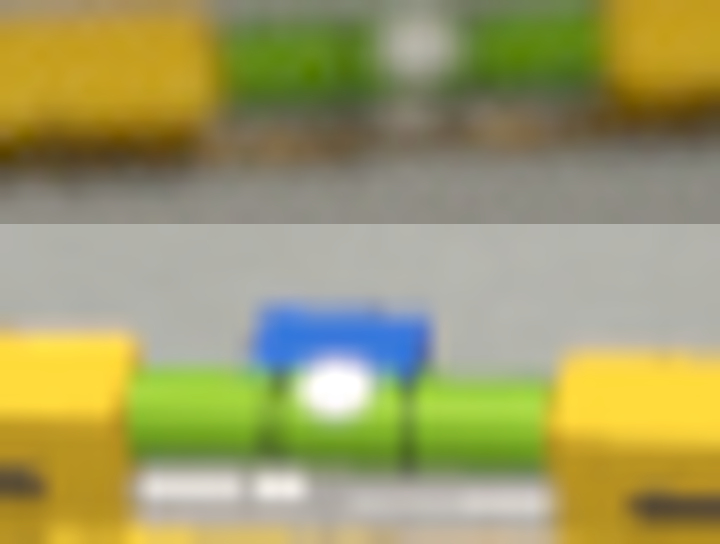

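View pics/wrist8.png

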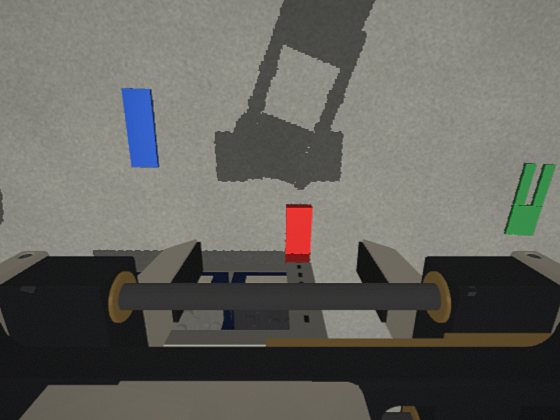

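View pics/top8.png

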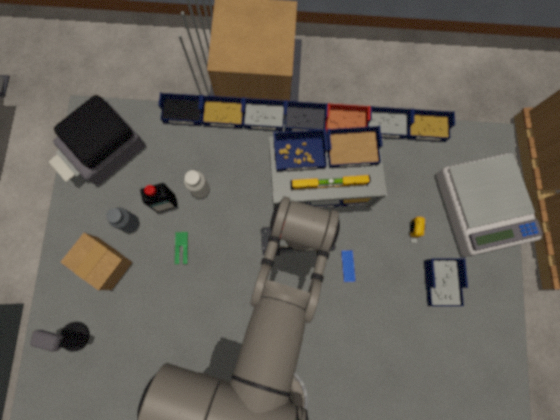

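Scene crop: bubble (335,388) between lines at 272 and 408; top crop: bubble at 418, vial middle 412, so about -1 mm. Wedge lies straight under the post in the wrist view. I'll check the bubble from close above, well clear of the rack.

```bash
python3 -m pendant '[[[0,0,30],0],[[0,0,35],0],[[20,-15,5],0],[[30,-20,0],0],[[30,-20,0],0],[[35,-20,0],0],[[35,-17,0],0],[[30,0,0],0],[[15,0,0],0],[[0,0,0],0],[[0,0,0],0],[[0,0,0],0]]'
python3 - <<'E'
from h import *
print(arm.state()['joints'].round(2));look('wrist','wrist9')
E
```

```text
time_s: 20.7
position: [0.6874, -0.1234, 0.3577]
tcp_rot: [0.0, -0.071, 0.997, -0.0]
contact_force: [-0.4, 0.5, 0.8]
width: 0.0918
[-0.29  0.67  0.62  0.    1.84 -2.  ]
{'fovy': 70.83022476727088, 'cx': 279.23313875542595, 'cy': 205.4033124915344}
```

View pics/wrist9.png

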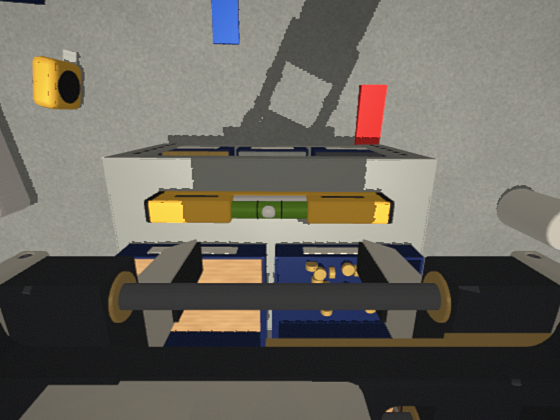

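Run:
```python
import numpy as np,cv2
from h import *
z=np.load('pics/wrist9.npz');p=z['p'];cv2.imwrite('pics/w9c.png',cv2.resize(p[185:230,225:315],None,fx=8,fy=8,interpolation=2))
q=p.astype(int)
for r in (204,206,208,211,213,215): print(r,q[r,228:312,1].tolist())
W=world(dict(fovy=z['k'][0],cx=z['k'][1],cy=z['k'][2],cam_to_world=z['m']),z['d'])
M=(q[...,2]>120)&(q[...,1]<80)&(q[...,0]<80);M[:,:340]=0;M[160:]=0;M[:,400:]=0;X=W[M];print(len(X),cv2.minAreaRect((X[:,:2]*1000).astype(np.float32)),X[:,2].min(),X[:,2].max())
```

```text
204 [110, 106, 98, 93, 94, 94, 95, 94, 95, 94, 97, 94, 94, 96, 95, 94, 95, 95, 95, 94, 93, 95, 96, 94, 94, 94, 95, 92, 66, 44, 83, 97, 96, 96, 94, 95, 94, 93, 92, 92, 92, 91, 94, 93, 94, 94, 94, 94, 96, 96, 95, 97, 83, 36, 71, 98, 96, 95, 96, 94, 94, 95, 94, 95, 94, 95, 96, 95, 95, 95, 95, 96, 95, 94, 95, 96, 92, 95, 95, 94, 100, 109, 112, 114]
206 [109, 107, 98, 97, 97, 98, 98, 97, 98, 96, 95, 96, 98, 96, 96, 98, 97, 97, 95, 98, 98, 96, 97, 97, 98, 97, 99, 93, 67, 45, 84, 98, 98, 96, 94, 97, 110, 133, 150, 150, 151, 151, 146, 135, 120, 101, 94, 96, 98, 97, 98, 99, 86, 36, 70, 99, 98, 97, 98, 98, 96, 96, 98, 96, 95, 98, 98, 97, 96, 98, 97, 98, 98, 98, 99, 97, 97, 95, 95, 97, 101, 109, 111, 113]
208 [110, 105, 102, 105, 106, 106, 106, 105, 103, 103, 104, 106, 106, 105, 106, 105, 105, 106, 105, 105, 105, 106, 106, 107, 104, 108, 105, 101, 72, 59, 107, 106, 105, 105, 117, 144, 155, 156, 156, 154, 155, 154, 154, 156, 156, 147, 122, 106, 104, 104, 106, 108, 93, 40, 75, 108, 105, 105, 103, 103, 104, 103, 105, 106, 103, 105, 103, 104, 103, 104, 104, 104, 104, 104, 104, 105, 105, 104, 104, 1
[... 615 characters left out ...]
57, 157, 157, 157, 156, 154, 153, 142, 108, 95, 96, 98, 98, 85, 37, 70, 99, 99, 98, 96, 97, 97, 98, 96, 97, 97, 96, 98, 96, 97, 97, 96, 98, 97, 99, 96, 96, 96, 97, 98, 98, 104, 108, 112, 113]
215 [110, 106, 100, 93, 94, 94, 92, 94, 95, 93, 95, 94, 95, 93, 93, 95, 93, 94, 95, 95, 96, 95, 95, 93, 93, 94, 94, 90, 63, 42, 82, 96, 94, 94, 110, 145, 151, 153, 153, 152, 151, 152, 153, 152, 150, 146, 123, 94, 91, 94, 94, 98, 82, 45, 80, 98, 96, 95, 93, 95, 94, 94, 94, 94, 94, 95, 95, 96, 94, 96, 95, 95, 96, 96, 95, 95, 96, 95, 94, 97, 105, 110, 112, 112]
1453 ((598.6392211914062, -50.319183349609375), (92.23162078857422, 167.52525329589844), 8.005352973937988) 0.0029423290515001588 0.515696222435289
```

View pics/w9c.png

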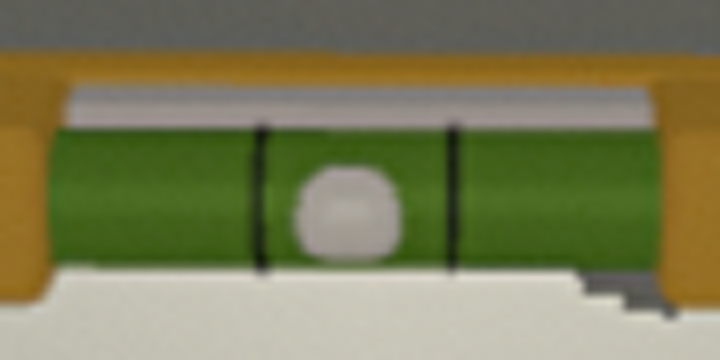

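```bash
python3 -m pendant '[[[-30,0,10],0],[[-40,0,0],0],[[-40,0,0],0],[[-40,0,0],0],[[-40,-30,0],0],[[-30,-40,0],0],[[0,-40,0],0],[[0,-40,0],0],[[0,0,0],0],[[0,0,0],0]]'
python3 - <<'E'
from h import *
z=np.load('pics/wrist9.npz');q=z['p'].astype(int)
W=world(dict(fovy=z['k'][0],cx=z['k'][1],cy=z['k'][2],cam_to_world=z['m']),z['d'])
M=(q[...,2]>120)&(q[...,1]<80)&(q[...,0]<80)&(z['d']>0)&(W[...,2]<.03);M[:,:340]=0;M[160:]=0;M[:,400:]=0;X=W[M];print('wedge visible',len(X),cv2.minAreaRect((X[:,:2]*1000).astype(np.float32)),X[:,2].min(),X[:,2].max())
p,d,m=look('top','top10');W=world(m,d);v,u=np.mgrid[:420,:560]
R=(W[...,2]>0.17)&(W[...,2]<0.27)&(u>250)&(u<400)&(v>120)&(v<220)
X=W[R];print('rack top',cv2.minAreaRect((X[:,:2]*1000).astype(np.float32)))
R=R&(W[...,2]<.212)&(v>165);X=W[R];A=np.c_[X[:,:2],np.ones(len(X))];s=np.linalg.lstsq(A,X[:,2],rcond=None)[0]
for i in range(5):
    k=abs(X[:,2]-A@s)<.004;s=np.linalg.lstsq(A[k],X[k,2],rcond=None)[0]
print('plane',s)
rackshift('top','top11',(130,200,268,385))
print(arm.state()['time_s'],arm.state()['contact_force'])
E
```

```text
time_s: 21.75
position: [0.4672, -0.274, 0.3674]
tcp_rot: [0.0, -0.07, 0.998, 0.0]
contact_force: [-0.1, -0.1, 0.5]
width: 0.0917
wedge visible 1449 ((589.7009887695312, 13.257148742675781), (92.23161315917969, 39.12584686279297), 7.9964070320129395) 0.0029423290515001588 0.019658026038495424
{'fovy': 56.587410749570246, 'cx': 273.67145943760323, 'cy': 212.1578688825889}
rack top ((762.4337158203125, -124.10673522949219), (220.47213745117188, 361.9900817871094), 7.736345291137695)
plane [ 0.01546961 -0.0026661   0.18714801]
{'fovy': 56.587410749570246, 'cx': 273.67145943760323, 'cy': 212.1578688825889}
top shift px at centre [ 1.131 -2.803] rot 0.0044 0.9847509946026732
21.85 [-0.15449099 -0.27279575  0.12298408]
```

View pics/top10.png

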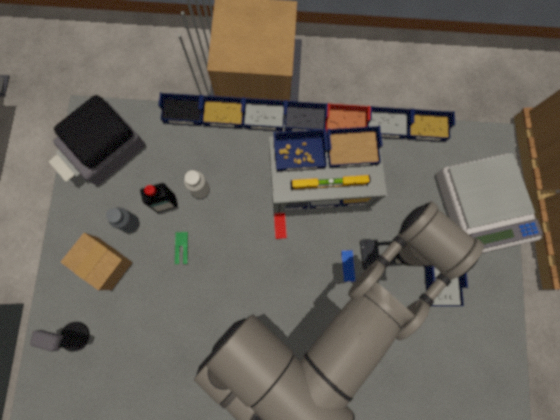

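Run:
```python
from h import *
print(arm.close_job())
```

```text
the job is handed in; nothing more can be done
None
```

The wedge is under the short front-left foot and bearing it, the bubble is centred, and the job was handed in at about 22 s of the 72 s. The hand-in reports no verdict, so what follows is from my own measurements.

I gripped the wedge by its thick end, laid it flat in line with the rack, and pushed it in slowly, about 60 mm after first contact. The push force read at the wrist peaked at about 10 N. Then I let go and backed the arm well clear.

| Check | Result |
|---|---|
| Bubble, close view from above after release | -0.9 mm from mid-vial |
| Bubble, scene and top cameras | about -1 mm each |
| Wedge angle | 8.0°, against a rack angle of 7.7° to 7.9° |
| Foot on the wedge | about 31 mm towards the thin end from the wedge's centre, within a millimetre or two of its middle line |
| Rack movement | top moved 7.4 mm in x and -3.8 mm in y; the change in tilt explains about 8 and -3.4 mm, so I put the shunt at under about 1 mm |
| Other things on the bench | none looked moved in the last overhead picture |
| Robot | wrist force near zero, arm well clear of everything |

- **Bubble readings:** while the bubble was at its -24 mm stop, the far cameras read it about -21 and -22 mm, so I relied on the close view.
- **Not seen directly:** the contact under the foot was hidden from the cameras. I inferred it from the rack's tilt change and the bubble. The foot's position comes from the rack's measured top and tilt.

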